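Proof-load a tack-welded lug with a spring pull gauge

ROBOT

A 6-joint arm with a two-finger parallel gripper is mounted at the origin on the work surface. World frame = base frame: x ahead of the robot, y to its left, z up, the work surface at z = 0. Lengths are in m, angles in rad, forces in N, time in s.
With the tool pointing down it reaches from about 0.275 to 0.825 m from the base axis. Payload 4.9 kg.
Tool frame: the origin (TCP) lies midway between the tips of the shut fingers; the grasp point (between the pads) lies 19 mm behind it; z points along the fingers, y is the direction in which the jaws open and shut (so a half turn about z gives the same grasp; the last joint's range is limited). The gripper opens to 85 mm and grips with 20 to 120 N. Pads are 22 mm wide; open, the fingers measure 114 mm over their backs; the gripper's body (76 mm by 85 mm) begins 54 mm behind the grasp point. The pads swing forward as they close: fully open they stand 13 mm farther back than shut.
Start: joints at [-1.337, 0.326, -0.193, 1.052, 0, 1.437], TCP at [0.198, -0.513, 0.231] pointing down, gripper open.
Joint ranges: [-2.65, 2.65], [-0.97, 1.79], [-1.3, 1.35], [-1.93, 2.1], [-1.47, 1.37], [-3.14, 3.14]. Speed limits (rad/s): [2.57, 2.57, 3.14, 3.14, 3.14, 3.14].

INTERFACE

Orientations are given as a 3x3 rotation matrix whose columns are the frame's x, y, z axes.
In Python, from rig import env gives the robot as it stands.
- The arm moves only by the shell command python3 -m creep 'ROWS' [OPENING] [FORCE]. ROWS is JSON, a list of rows, each a list of 4 numbers: the shift along the world's x, y, z in mm, then the turn about the world's z in rad. A call has 1 to 20 rows; each row shifts and turns the pose as measured when the row begins; what a row does not reach is not made up. A row lasts 1/8 s, in which the tool goes at most 62.5 mm and 10.7 degrees, less where a joint would pass 70% of its speed; a pose out of reach is approached as far as the arm can. A call is refused whole if a number of a shift passes 62.5 or a number of a turn 0.188, either way. A call with a gripper value outside its range is refused whole. OPENING is the closure, from -1 (fully open) to 1 (shut), so that 0 is half open, set as the call begins (- or left out, the last holds). The fingers move at their own pace and stop on an object; FORCE is the grip in N (left out, the last holds). Time passes only in rows, so rows that do not move let the fingers close. It gives the time, the measured TCP pose, the force and the opening at its end, in the units of the state.
- env.state(): the state, without advancing time (a new reading comes with each control period).
- env.get_image(name): name is "side" or "top"; returns the picture (480x640x3 uint8, red, green, blue); there is no depth.
- env.calibration(name): a dict with "intrinsics" (3x3 intrinsics, pixels), "distortion" ([k1, k2, p1, p2, k3] as OpenCV has them; the pictures are not rectified), "world_to_cam" (4x4, takes a point from world to camera coordinates). Camera axes: x right, y down, z forward; pixel columns grow to the right and rows downward; lengths in m; the calibration is good to about 2 mm. A picture is of the moment at which its call begins. calibration takes no time and is no camera call.
- env.job_done(): hands the job in, once; it reports no verdict.
The state is a dict: "t": time; "q": joint angles; "qvel": joint speeds; "effort": joint torques, N m; "tcp_pos": TCP position; "tcp_rot": TCP orientation; "contact_force": force on the tool from outside, world axes, zero at the start; "wrist_torque": the same for the moment, N m; "grip_width": finger opening in m.
Only numpy, scipy, OpenCV 4.12 (cv2) and the standard library are available. Lean on these libraries where they do the work, as an engineer would, in place of code of your own. Each camera call takes 0.05 s, during which the arm holds its last target. There are 200 camera calls.

TASK

Proof-test the weld on the pull gauge that has the crossbar handle: draw its handle straight out until the crossbar is level with the upright marker blade standing beside that gauge's track, and keep it there for two seconds. Then ease it gently back until it is fully home, without letting it snap back, and let go. Leave the other gauge, the one with the ball handle, as it is.

Things in the scene. Friction and masses are not known exactly. Their poses are not given: they have to be found in the camera images.
- crossbar (a point): Middle of the crossbar to pull: dark steel bar 16 mm thick, 64 long, level, 95 mm above the bench (centre), on a 13 mm stem. Under it a 16 mm rod (collar top 57 mm up) runs into a 47 mm thick barrel (top 69 mm up), its mouth 64 mm behind the bar when home. x points from bar to barrel, y along the bar, z up; drawn out along -x. Bed plate 12 mm thick, reaching 160 mm in front of the bar's home.
- tee_gauge (a joint): How far the crossbar handle is drawn out: 0 m fully home, grows as it is pulled along the crossbar's -x, stop at 0.140 m. A spring pulls it home with about 2.4 N at 0 plus 0.8 N per 10 mm (about 11 N at 110 mm); let go, it flies back home by itself.
- marker: Fixed set marker of the crossbar gauge: grey carriage 24x26x22 mm, 66 mm to the +y side of the bar's line of travel, with an upright dark blade 6 mm thick, 20 wide, top 108 mm above the bench. Origin: middle of the underside, 12 mm above the bench, in the blade's mid plane. Axes as the crossbar's; 50 to 115 mm in front (-x) of the bar's home. Bar level with it: bar centre at x = 0 in this frame.
- ball_gauge (a joint): How far the handle of the other gauge is drawn out, 0 m home. The same gauge with a 40 mm ball in place of the crossbar and a marker blade of its own, 0.36 to 0.6 m to the side (either side). Not to be pulled.

How it is judged:
By the outcome, as a careful person would: the job done as asked, in the order asked, and still so for the second after the job is handed in, with the robot touching nothing.
It also fails if it takes over 38 s, if anything falls off the work surface, if the arm or the gripper's body presses on something with over 40 N, if the wrist force passes 120 N, or if a joint passes its speed limit or range.

## Working session

There is one attempt and no reset: what is moved stays moved. The work goes in short steps, Python scripts to look and compute and a shell command to move; the robot and the scene stay as the last step left them, time stands still between calls to the robot, and variables do not carry over. Pictures are saved under pics/ and viewed, about 8 in all and at most 12, crops included, and the job is handed in when it is done.

```bash
mkdir -p pics; ls; python3 - <<'E'
from rig import env
import cv2
for n in("top","side"):
    im=env.get_image(n); cv2.imwrite(f"pics/{n}0.png",im[:,:,::-1])
    c=env.calibration(n); print(n,c)
s=env.state(); print(s)
E
```

```text
pics
top {'intrinsics': array([[482.89535404,   0.        , 324.2913918 ],
       [  0.        , 482.89535404, 241.51521752],
       [  0.        ,   0.        ,   1.        ]]), 'distortion': array([-0.11694747,  0.        ,  0.        ,  0.        ,  0.        ]), 'world_to_cam': array([[-0.00103071, -0.99983286, -0.01825354,  0.01840983],
       [-0.99310636,  0.00316298, -0.117174  ,  0.55302259],
       [ 0.11721215,  0.01800693, -0.99294363,  1.02423031],
       [ 0.        ,  0.        ,  0.        ,  1.        ]])}
side {'intrinsics': array([[494.86457896,   0.        , 320.74964321],
       [  0.        , 494.86457896, 243.65667504],
       [  0.        ,   0.        ,   1.        ]]), 'distortion': array([-0.09425757,  0.        ,  0.        ,  0.        ,  0.        ]), 'world_to_cam': array([[-0.94100818, -0.33832   , -0.00657201,  0.5238402 ],
       [-0.2018152 ,  0.57670948, -0.79162921,  0.16565102],
       [ 0.27161413, -0.74360322, -0.61096646,  0.73020747],
       [ 0.        ,  0.        ,  0.        ,  1.        ]])}
{'t': 0.1, 'q': array([-1.33718467e+00,  3.26864145e-01, -1.93482605e-01,  1.05207206e+00,
        1.60658788e-05,  1.43659548e+00]), 'qvel': array([-0.00104696, -0.00024837,  0.00139862,  0.00024056, -0.00218946,
        0.00088444]), 'effort': array([ 7.28272025e-04, -4.44239151e+01,  2.63037586e+01,  7.96176901e-03,
       -1.65310216e-04, -1.67025636e-06]), 'tcp_pos': array([ 0.19765286, -0.51266903,  0.23058373]), 'tcp_rot': array([[ 9.33116193e-01,  3.59574805e-01, -3.59963009e-04],
       [ 3.59574910e-01, -9.33114881e-01,  1.58212891e-03],
       [ 2.33006854e-04, -1.60574377e-03, -9.99998684e-01]]), 'contact_force': array([-0.37543583, -0.60976274,  0.2649827 ]), 'wrist_torque': array([-0.0607961 ,  0.06705253,  0.02570624]), 'grip_width': 0.0855497692613163}
```

View pics/top0.png

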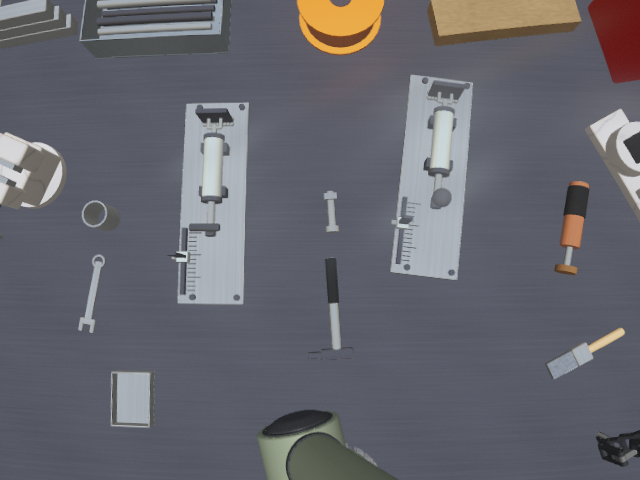

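View pics/side0.png

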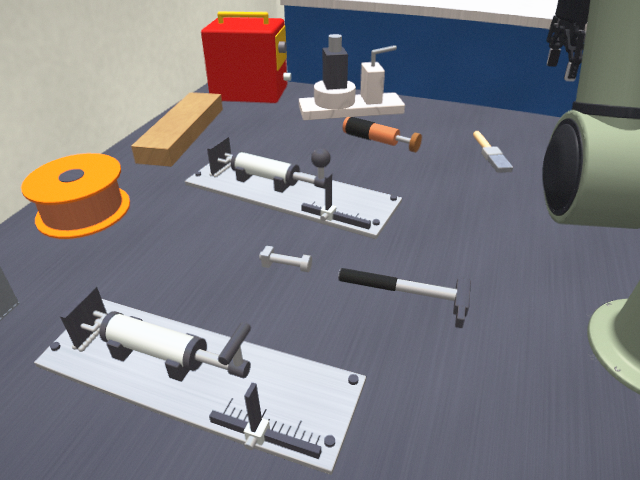

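Top view: the crossbar gauge is at left, with its bar near (205,227) and marker near (181,256). The ball gauge is at right, ball near (442,198). Side view: bar near (236,343), blade near (253,408). Next I'll zoom in.

```bash
python3 - <<'E'
import cv2,numpy as np
t=cv2.imread("pics/top0.png")[205:285,150:250]; s=cv2.imread("pics/side0.png")[310:450,190:330]
a=cv2.resize(t,None,fx=5,fy=5,interpolation=cv2.INTER_CUBIC); b=cv2.resize(s,(400,400),interpolation=cv2.INTER_CUBIC)
o=np.zeros((400,800,3),np.uint8); a=cv2.resize(t[:, 10:90],(400,400),interpolation=cv2.INTER_CUBIC)
o[:,:400]=a;o[:,400:]=b; cv2.imwrite("pics/crop1.png",o)
E
```

```text
(no output)
```

View pics/crop1.png

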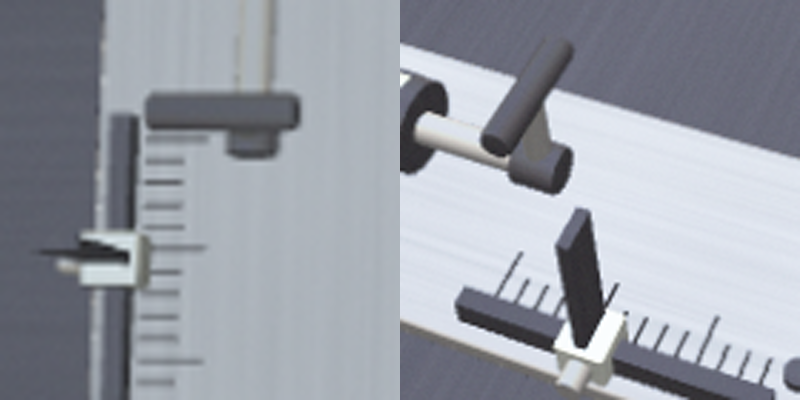

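Crop: in the top image the bar spans px (189–220, 223.6–231), and the blade top is near (172,255). In the side image the bar centre is ≈(234.8,342.9) and the blade's top face is ≈(250.9,389.8).

```bash
cat >h.py <<'E'
from rig import env
import cv2,numpy as np
def ray(n,px):
    c=env.calibration(n);T=c["world_to_cam"];R=T[:3,:3]
    u=cv2.undistortPoints(np.array(px,float).reshape(-1,1,2),c["intrinsics"],c["distortion"])[:,0]
    return -R.T@T[:3,3], np.c_[u,np.ones(len(u))]@R
def plane(n,px,z):
    o,d=ray(n,px); return o+d*((z-o[2])/d[:,2])[:,None]
def proj(n,P):
    c=env.calibration(n);T=c["world_to_cam"]
    return cv2.projectPoints(np.array(P,float).reshape(-1,3),cv2.Rodrigues(T[:3,:3])[0],T[:3,3],c["intrinsics"],c["distortion"])[0][:,0]
E
python3 - <<'E'
from h import *
np.set_printoptions(precision=4,suppress=True)
im=cv2.imread("pics/top0.png"); g=cv2.cvtColor(im,cv2.COLOR_BGR2GRAY)
m=((g>115)*255).astype(np.uint8)
m=cv2.morphologyEx(m,cv2.MORPH_CLOSE,np.ones((5,5)))
cs=cv2.findContours(m,cv2.RETR_EXTERNAL,cv2.CHAIN_APPROX_NONE)[0]
for c in cs:
    if 8000<cv2.contourArea(c)<20000:
        P=plane("top",c[:,0],.012)[:,:2]; r=cv2.minAreaRect((P*1000).astype(np.float32)); print(cv2.boundingRect(c),r)
        # edge line fits: side edges
        x=c[:,0].astype(float); b=cv2.boundingRect(c)
        for lo in(0,1):
            sel=[]
            for v in range(b[1]+15,b[1]+b[3]-15,2):
                q=x[x[:,1]==v][:,0]; sel.append((q.max()+.5 if lo else q.min()-.5,v))
            W=plane("top",sel,.012)[:,:2]; 
            f=cv2.fitLine((W*1000).astype(np.float32),cv2.DIST_HUBER,0,.01,.01).ravel(); print("edge",lo,np.degrees(np.arctan2(f[1],f[0])),f)
print("bar top",plane("top",[(204.6,227.2),(189.5,227),(219.8,227.4)],.095))
print("bar side",plane("side",[(234.8,342.9)],.095), plane("side",[(190+160/2.857,310+45/2.857),(190+97/2.857,310+143/2.857)],.095))
print("blade top",plane("top",[(172.5,255)],.108),"side",plane("side",[(250.9,389.8)],.108))
print("carr top", plane("top",[(182.3,257)],.034))
E
```

```text
(171, 102, 78, 203) ((651.6412963867188, 280.02044677734375), (167.536865234375, 470.9986267089844), 89.5643081665039)
edge 0 -0.350006 [  1.      -0.0061 649.9426 347.7333]
edge 1 -0.3934101 [  1.      -0.0069 642.4509 196.606 ]
(390, 74, 83, 206) ((712.3655395507812, -227.10342407226562), (161.1319580078125, 470.9267578125), 82.65912628173828)
edge 0 -7.2074175 [   0.9921   -0.1255  708.2053 -154.2181]
edge 1 -7.1143365 [   0.9923   -0.1238  709.602  -307.3914]
bar top [[0.5766 0.2664 0.095 ]
 [0.5772 0.2987 0.095 ]
 [0.576  0.2341 0.095 ]]
bar side [[0.5776 0.2662 0.095 ]] [[0.5773 0.2344 0.095 ]
 [0.5774 0.2958 0.095 ]]
blade top [[0.5172 0.3289 0.108 ]] side [[0.5211 0.3324 0.108 ]]
carr top [[0.5194 0.3315 0.034 ]]
```

```bash
python3 -m creep '[[24,49,0,0.075],[24,49,0,0.075],[24,49,0,0.075],[24,49,0,0.075],[24,49,0,0.075],[24,49,0,0.075],[24,49,0,0.075],[24,49,0,0.075],[24,49,0,0.075],[24,49,0,0.075],[24,49,0,0.075],[24,49,0,0.075],[24,49,0,0.075],[24,49,0,0.075],[24,49,0,0.075],[20,44,0,0.075]]' -1 20
```

```text
t: 2.1
tcp_pos: [0.5823, 0.2907, 0.2258]
tcp_rot: [[-0.03, 1.0, -0.004], [1.0, 0.03, -0.001], [-0.001, -0.004, -1.0]]
contact_force: [-0.1, 0.3, 0.5]
grip_width: 0.0856
```

```bash
python3 -m creep '[[-5,-24,-30,-0.037],[0,0,-30,0],[0,0,0,0]]'
```

```text
t: 2.48
tcp_pos: [0.5783, 0.2709, 0.1624]
tcp_rot: [[0.001, 1.0, -0.004], [1.0, -0.001, -0.0], [-0.001, -0.004, -1.0]]
contact_force: [0.1, -0.3, -0.3]
grip_width: 0.0853
```

```bash
python3 -m creep '[[-1,-4.5,-20,0.006],[0,0,-25,0],[0,0,-22,0],[0,0,-12,0],[0,0,-3,0],[0,0,0,0]]'; python3 - <<'E'
from h import *
a=env.get_image("top")[:,:,::-1];b=env.get_image("side")[:,:,::-1]
a=cv2.resize(a[180:300,130:250],(400,400),interpolation=cv2.INTER_CUBIC);b=cv2.resize(b[260:460,150:350],(400,400),interpolation=cv2.INTER_CUBIC)
cv2.imwrite("pics/c2.png",np.hstack([a,b]))
E
```

```text
t: 3.22
tcp_pos: [0.5807, 0.2669, 0.0852]
tcp_rot: [[-0.004, 1.0, 0.003], [1.0, 0.004, 0.001], [0.001, 0.003, -1.0]]
contact_force: [0.4, -0.2, 0.0]
grip_width: 0.0852
```

View pics/c2.png

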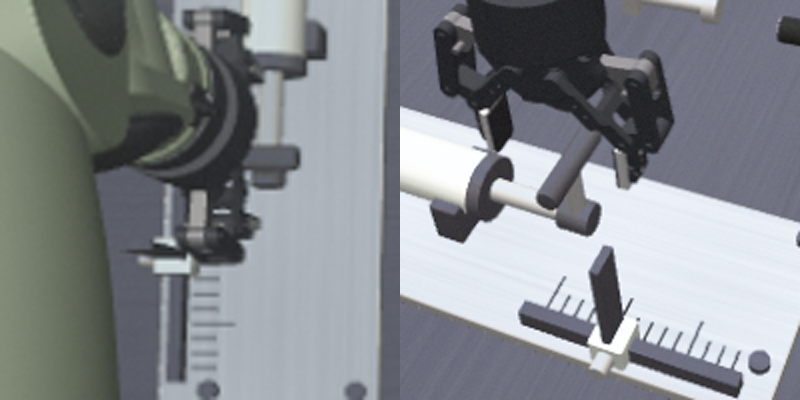

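The open jaws straddle the bar, which sits clear between the pads. I'll lower a little more and close.

```bash
python3 -m creep '[[-4,-1,-7,0],[0,0,0,0]]'; python3 -m creep '[[0,0,0,0],[0,0,0,0],[0,0,0,0],[0,0,0,0],[0,0,0,0],[0,0,0,0]]' 1 50
```

```text
t: 3.58
tcp_pos: [0.5771, 0.2661, 0.0789]
tcp_rot: [[-0.004, 1.0, 0.005], [1.0, 0.004, 0.002], [0.002, 0.005, -1.0]]
contact_force: [-0.4, -0.1, -0.4]
grip_width: 0.0854
t: 4.32
tcp_pos: [0.5775, 0.2662, 0.0794]
tcp_rot: [[-0.004, 1.0, 0.006], [1.0, 0.004, 0.002], [0.002, 0.006, -1.0]]
contact_force: [-0.8, 0.2, 0.9]
grip_width: 0.0143
```

```bash
python3 -m creep '[[-4,0,0,0],[-8,0,0,0],[-8,0,0,0],[-8,0,0,0],[-8,0,0,0],[-6,0,0,0],[-3,0,0,0],[0,0,0,0]]'; python3 - <<'E'
from h import *
a=env.get_image("top")[:,:,::-1];b=env.get_image("side")[:,:,::-1]
cv2.imwrite("pics/side3.png",b)
a=cv2.resize(a[200:300,140:240],(400,400),interpolation=cv2.INTER_CUBIC);b=cv2.resize(b[330:450,200:320],(400,400),interpolation=cv2.INTER_CUBIC)
cv2.imwrite("pics/c3.png",np.hstack([a,b])); print(env.state()["tcp_pos"])
E
```

```text
t: 5.32
tcp_pos: [0.534, 0.2664, 0.0795]
tcp_rot: [[-0.003, 1.0, 0.016], [1.0, 0.003, 0.002], [0.002, 0.016, -1.0]]
contact_force: [5.1, 1.6, -5.0]
grip_width: 0.014
[0.53402383 0.26635472 0.07946743]
```

View pics/c3.png

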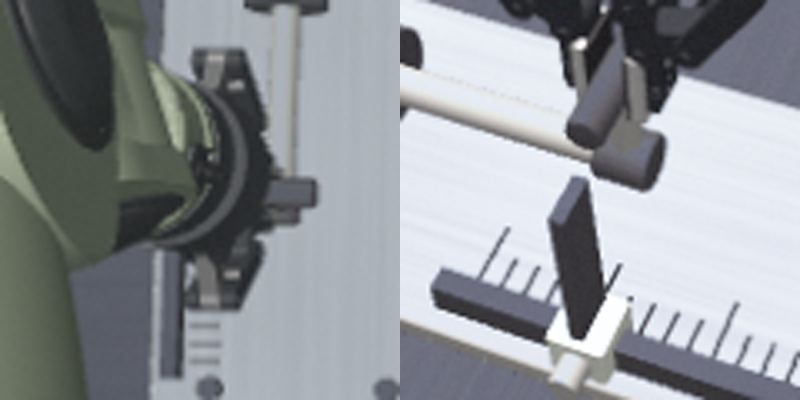

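The bar is drawn about 43 mm, still short of the blade. Blade's top face in the crop: corners ≈(572,178), (590,180), (549,214), (568,222).

```bash
python3 - <<'E'
from h import *
np.set_printoptions(precision=4,suppress=True)
f=lambda p:[(200+(x-400)/3.3333-.35,330+y/3.3333-.35) for x,y in p]
P=plane("side",f([(572,177),(591,181),(549,214),(568,222)]),.108);print("blade corners",P,P.mean(0))
# bar end-face centre now, at y=0.2664+.032
print("bar end proj crop", (proj("side",[(.534,.2984,.095)])[0]-[200,330])*3.333+[400,0])
for x in (.516,.518,.520,.522):
    Q=[(x+a,.3323+b,.108) for a,b in((3e-3,-.01),(-3e-3,-.01),(3e-3,.01),(-3e-3,.01))]
    print(x,((proj("side",Q)-[200,330]+.35)*3.333+[400,0]).round().tolist())
c=cv2.imread("pics/side3.png")[375:440,240:295]
t=cv2.imread("pics/top0.png")[242:270,160:194]
o=np.zeros((560,800,3),np.uint8); a=cv2.resize(c,None,fx=8,fy=8,interpolation=cv2.INTER_CUBIC)[:560];b=cv2.resize(t,None,fx=10,fy=10,interpolation=cv2.INTER_CUBIC)
o[:a.shape[0],:440]=a;o[:280,450:790]=b;cv2.imwrite("pics/c4.png",o)
E
```

```text
blade corners [[0.525  0.3234 0.108 ]
 [0.5181 0.3227 0.108 ]
 [0.5257 0.3399 0.108 ]
 [0.5182 0.3406 0.108 ]] [0.5217 0.3317 0.108 ]
bar end proj crop [581.9502 137.5494]
0.516 [[589.0, 179.0], [605.0, 184.0], [564.0, 225.0], [580.0, 230.0]]
0.518 [[584.0, 178.0], [599.0, 183.0], [558.0, 223.0], [574.0, 229.0]]
0.52 [[579.0, 176.0], [594.0, 181.0], [553.0, 222.0], [569.0, 227.0]]
0.522 [[573.0, 175.0], [589.0, 179.0], [548.0, 220.0], [564.0, 225.0]]
```

View pics/c4.png

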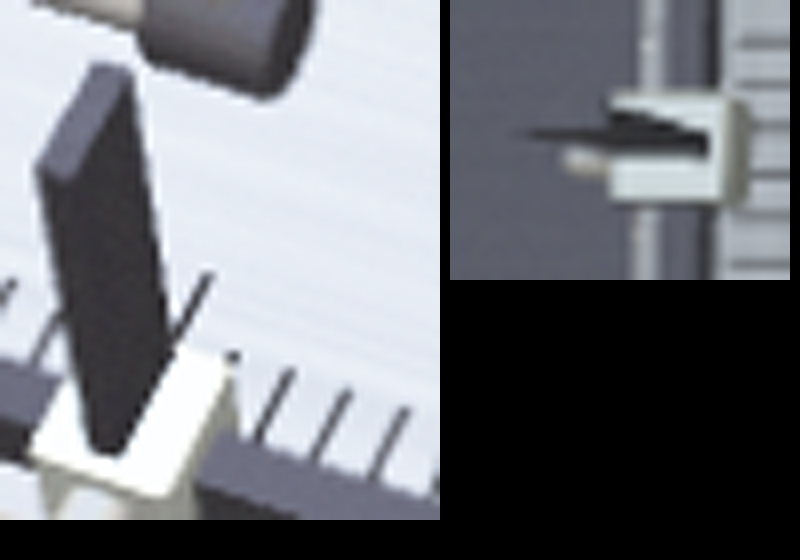

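Both cameras, with half-pixel corrections, put the blade at x≈0.521. The bar's home is ≈0.5775, matching the TCP. Drawing to 0.521.

```bash
python3 -m creep '[[-6,0,0,0],[-5,0,0,0],[-2,0,0,0],[0,0,0,0]]'; python3 - <<'E'
from h import *
s=env.state();print(s["tcp_pos"],s["tcp_rot"][:,2])
b=env.get_image("side")[:,:,::-1];cv2.imwrite("pics/side5.png",b)
g=s["tcp_pos"]-.019*s["tcp_rot"][:,2]
k=cv2.resize(b[345:445,215:315],(600,600),interpolation=cv2.INTER_CUBIC)
def pt(p): return tuple(int(v) for v in ((proj("side",[p])[0]-[215,345]+.5)*6))
# bar axis line extended to blade plane at blade height, & where it should be for x=.521
for X,c in((g[0],(0,0,255)),):
    cv2.line(k,pt((X,.27,.095)),pt((X-.0002,.345,.095)),c,1)
cv2.imwrite("pics/c5.png",k);print(g)
E
```

```text
t: 5.92
tcp_pos: [0.5229, 0.2664, 0.0795]
tcp_rot: [[-0.003, 1.0, 0.024], [1.0, 0.003, 0.002], [0.002, 0.024, -1.0]]
contact_force: [7.3, 0.8, -5.5]
grip_width: 0.0143
[0.52289244 0.26639369 0.07949659] [ 0.02358834  0.00222108 -0.99971929]
[0.52244426 0.26635149 0.09849126]
```

View pics/c5.png

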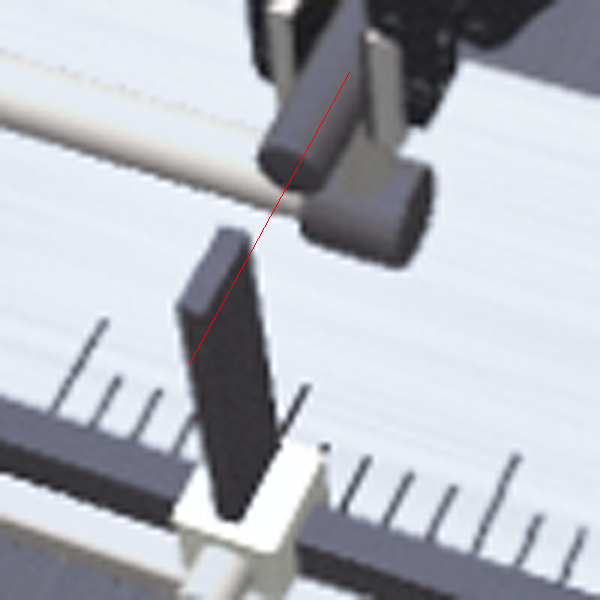

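```bash
python3 - <<'E'
from h import *
b=cv2.imread("pics/side5.png")
o=np.zeros((600,800,3),np.uint8)
k=cv2.resize(b[350:390,250:300],None,fx=15,fy=15,interpolation=cv2.INTER_CUBIC)
def pt(p): return tuple(int(v) for v in ((proj("side",[p])[0]-[250,350]+.5)*15))
cam,_=ray("side",[(0,0)])
for X,c in((.5224,(0,0,255)),(.5244,(0,255,0))):
  for r in(-1,1):
    # tangent silhouettes: perp to view within xz plane
    v=np.array([X,0,.095])-cam; v=np.array([v[0],v[2]]);d=np.hypot(*v);v/=d
    n=np.array([-v[1],v[0]])*.008*r
    cv2.line(k,pt((X+n[0],.255,.095+n[1])),pt((X+n[0],.30,.095+n[1])),c,1)
cv2.imwrite("pics/c6.png",k)
E
```

```text
(no output)
```

View pics/c6.png

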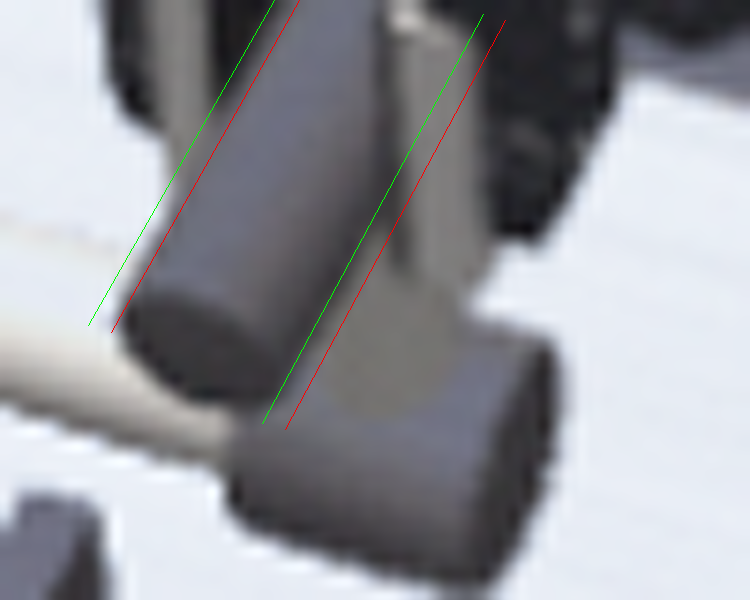

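The camera puts the bar at about 0.523 and the blade at about 0.521, so I'll draw roughly 2 mm more.

```bash
python3 -m creep '[[-2,0,0,0],[0,0,0,0],[0,0,0,0]]'
```

```text
t: 6.35
tcp_pos: [0.5222, 0.2664, 0.0795]
tcp_rot: [[-0.003, 1.0, 0.028], [1.0, 0.003, 0.002], [0.002, 0.028, -1.0]]
contact_force: [6.6, 0.7, -5.3]
grip_width: 0.0141
```

```bash
python3 -m creep '[[-1.2,0,0,0],[-0.3,0,0,0],[-0.3,0,0,0]]'
```

```text
t: 6.72
tcp_pos: [0.5217, 0.2664, 0.0795]
tcp_rot: [[-0.002, 0.999, 0.033], [1.0, 0.002, 0.002], [0.002, 0.033, -0.999]]
contact_force: [6.4, 0.5, -5.8]
grip_width: 0.0145
```

```bash
python3 -m creep '[[-0.3,0,0,0],[-0.3,0,0,0],[-0.3,0,0,0],[-0.3,0,0,0],[-0.3,0,0,0],[-0.3,0,0,0]]';python3 - <<'E'
from h import *
b=env.get_image("side")[:,:,::-1];cv2.imwrite("pics/side7.png",b)
s=env.state();g=s["tcp_pos"]-.019*s["tcp_rot"][:,2];print(g)
k=np.zeros((600,800,3),np.uint8)
k=cv2.resize(b[350:400,235:301],None,fx=12,fy=12,interpolation=cv2.INTER_CUBIC)
def pt(p): return tuple(int(v) for v in ((proj("side",[p])[0]-[235,350]+.5)*12))
cam,_=ray("side",[(0,0)]);X=.521
v=np.array([X,0,.095])-cam; v=np.array([v[0],v[2]]);v/=np.hypot(*v)
for r in(-1,1):
    n=np.array([-v[1],v[0]])*.008*r
    cv2.line(k,pt((X+n[0],.255,.095+n[1])),pt((X+n[0],.30,.095+n[1])),(0,255,0),1)
for a in(-.003,.003): cv2.line(k,pt((X+a,.322,.108)),pt((X+a,.342,.108)),(0,0,255),1)
cv2.imwrite("pics/c7.png",k)
E
```

```text
t: 7.48
tcp_pos: [0.5218, 0.2664, 0.0795]
tcp_rot: [[-0.002, 0.999, 0.041], [1.0, 0.002, 0.002], [0.002, 0.041, -0.999]]
contact_force: [6.9, 0.3, -4.8]
grip_width: 0.0144
[0.52101377 0.26632556 0.09845974]
```

View pics/c7.png

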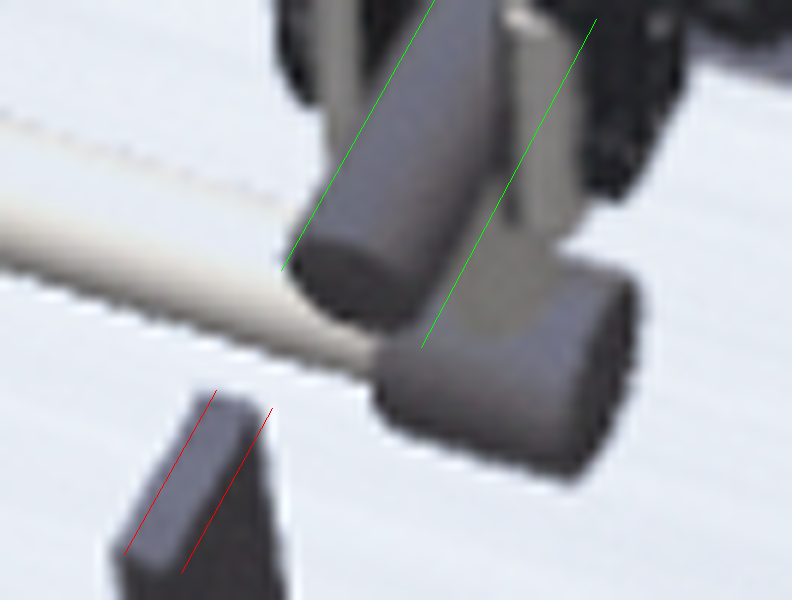

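The bar and blade agree within ~0.7 mm in the camera view. Holding over 2 s.

```bash
python3 -m creep '[[-0.3,0,0,0],[-0.3,0,0,0],[-0.3,0,0,0],[-0.3,0,0,0],[-0.3,0,0,0],[-0.3,0,0,0],[-0.3,0,0,0],[-0.3,0,0,0],[-0.3,0,0,0]]';python3 -m creep '[[-0.3,0,0,0],[-0.3,0,0,0],[-0.3,0,0,0],[-0.3,0,0,0],[-0.3,0,0,0],[-0.3,0,0,0],[-0.3,0,0,0],[-0.3,0,0,0],[-0.3,0,0,0],[-0.3,0,0,0]]'
```

```text
t: 8.65
tcp_pos: [0.522, 0.2664, 0.0795]
tcp_rot: [[-0.001, 0.999, 0.052], [1.0, 0.001, 0.002], [0.002, 0.052, -0.999]]
contact_force: [7.2, 1.7, -5.8]
grip_width: 0.0141
t: 9.9
tcp_pos: [0.5221, 0.2664, 0.0795]
tcp_rot: [[-0.001, 0.998, 0.064], [1.0, 0.001, 0.003], [0.003, 0.064, -0.998]]
contact_force: [7.6, 0.6, -5.9]
grip_width: 0.0147
```

Held steady at grasp x ≈ 0.521 for over 2.4 s. Now easing it back.

```bash
python3 -m creep '[[2,0,0,0],[4,0,0,0],[4,0,0,0],[4,0,0,0],[4,0,0,0],[4,0,0,0],[4,0,0,0],[4,0,0,0],[4,0,0,0],[4,0,0,0],[4,0,0,0],[3,0,0,0],[2,0,0,0],[0,0,0,0]]'
```

```text
t: 11.65
tcp_pos: [0.5679, 0.2663, 0.0795]
tcp_rot: [[-0.002, 0.998, 0.062], [1.0, 0.002, 0.003], [0.003, 0.062, -0.998]]
contact_force: [4.1, 0.5, -1.1]
grip_width: 0.014
```

```bash
python3 -m creep '[[2,0,0,0],[2,0,0,0],[2,0,0,0],[2,0,0,0],[1,0,0,0],[1,0,0,0],[0.5,0,0,0]]'; python3 -m creep '[[0.7,0,0,0],[0.7,0,0,0],[0.5,0,0,0]]'
```

```text
t: 12.52
tcp_pos: [0.5781, 0.2662, 0.0794]
tcp_rot: [[-0.002, 0.998, 0.061], [1.0, 0.002, 0.003], [0.003, 0.061, -0.998]]
contact_force: [1.5, 0.7, -0.3]
grip_width: 0.0142
t: 12.9
tcp_pos: [0.5782, 0.2662, 0.0794]
tcp_rot: [[-0.003, 0.998, 0.058], [1.0, 0.003, 0.003], [0.003, 0.058, -0.998]]
contact_force: [-0.3, -0.4, 1.8]
grip_width: 0.0139
```

The force has dropped from +4 N to slightly negative and motion has stopped, so it's at the home stop. A small firm push, then I'll open.

```bash
python3 -m creep '[[1,0,0,0],[1,0,0,0]]'; python3 -m creep '[[0,0,0,0],[0,0,0,0],[0,0,0,0],[0,0,0,0],[0,0,0,0],[0,0,0,0],[0,0,0,0]]' -1 20;
```

```text
t: 13.15
tcp_pos: [0.5782, 0.2662, 0.0794]
tcp_rot: [[-0.003, 0.999, 0.054], [1.0, 0.003, 0.003], [0.003, 0.054, -0.999]]
contact_force: [-4.3, -0.5, 4.2]
grip_width: 0.0141
t: 14.02
tcp_pos: [0.5798, 0.2662, 0.0792]
tcp_rot: [[-0.003, 0.998, 0.057], [1.0, 0.003, 0.003], [0.003, 0.057, -0.998]]
contact_force: [-0.1, -0.1, 0.2]
grip_width: 0.0853
```

```bash
python3 -m creep '[[0,0,10,0],[0,0,20,0],[0,0,30,0],[0,0,40,0],[0,0,40,0],[0,0,20,0],[-10,-40,0,0],[-10,-50,0,0],[-10,-50,0,0],[-10,-50,0,0],[-10,-50,0,0],[0,0,0,0]]'; python3 - <<'E'
from h import *
a=env.get_image("top")[:,:,::-1];b=env.get_image("side")[:,:,::-1]
cv2.imwrite("pics/top9.png",a);cv2.imwrite("pics/side9.png",b)
for n,i in(("top",a),("side",b)):
    o=cv2.imread(f"pics/{n}0.png"); d=np.abs(o.astype(int)-i).max(2)
    r=(slice(215,240),slice(180,230)) if n=="top" else (slice(310,400),slice(190,270))
    print(n,(d[r]>25).sum(), d[r].max())
c=cv2.resize(a,(400,300));e=cv2.resize(b,(400,300));cv2.imwrite("pics/c9.png",np.hstack([c,e]))
E
```

```text
t: 15.52
tcp_pos: [0.5287, 0.0204, 0.2542]
tcp_rot: [[-0.006, 0.998, 0.069], [1.0, 0.005, 0.003], [0.003, 0.069, -0.998]]
contact_force: [0.3, 0.4, 0.1]
grip_width: 0.0858
top 0 17
side 0 16
```

View pics/c9.png

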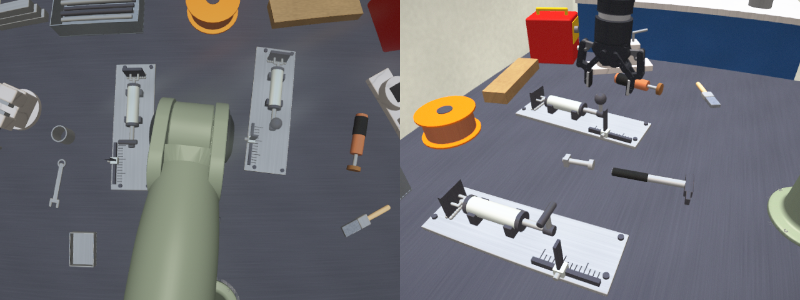

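The crossbar handle is home: the pixels around it match the first pictures. The ball gauge is untouched and the arm is clear of everything.

```bash
python3 -c "
from rig import env
print(env.job_done())"
```

```text
the job is handed in; nothing more can be done
None
```

The proof-test is done and handed in at about 15.6 s on the robot's clock; no verdict was reported.

- **Pull and hold:** I drew the crossbar out about 56 mm to its marker blade, with the bar centre at x ≈ 0.521 m. It stayed within about 0.2 mm of that for over 2.4 s.
- **Return:** I eased it back at no more than about 32 mm/s. At the home stop the force reading changed from a pull to a light push of about 4 N. I then opened the gripper and backed the arm clear.
- **Final check:** In both cameras, the area around the crossbar matched the first pictures with no significant pixel changes, so it is fully home. The ball gauge looks untouched, but I only checked it by eye.
- **Disagreement:** The side camera's readings of bar and blade differed by up to about 0.7 mm, depending on which bar edge I used. The two cameras' first estimates of the pull differed by up to 3 mm before I corrected for half-pixel offsets. The tool also tilted slowly to about 0.06 rad during the hold, which I allowed for in the bar position.

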